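# Sort the pricking irons and show the long one to the inspection camera

### The job

Three steel pricking irons lie on the leatherworker's bench: first lay the short and the middle one, either way round, across the two rails of the free place in their own row of the wooden rack (short row and middle row, each with one like it), centred on the rails between the brass dowels, and let them go without dropping or throwing them. Then pick up the long one and present it to the inspection camera: teeth 60 mm straight in front of the lens, pointing at the glass, the iron in line with the camera's upward-slanting view. Finish while holding it there still in the air, clear of everything else, and leave the racked irons, the glue bottle and the mallet where they are.

Things in the scene. Friction and masses are not known exactly. Their poses are not given: they have to be found in the camera images.
- short_iron: Short pricking iron, loose, flat on the bench at the start: square steel shank 12 x 12 mm, 70 mm long, then a flat blade 15 mm long, 18 mm wide, 6 mm thick, ending in four teeth 15 mm long (overall 100 mm). Origin: under the middle of the shank, on its lower face; x runs along the shank towards the teeth, z up (6 mm to the centre line). About 80 g.
- middle_iron: Middle pricking iron, loose, flat on the bench: square steel shank 12 x 12 mm, 95 mm long, then a flat blade 15 mm long, 18 mm wide, 6 mm thick, ending in four teeth 15 mm long (overall 125 mm). Origin: under the middle of the shank, on its lower face; x runs along the shank towards the teeth, z up (6 mm to the centre line). About 105 g.
- long_iron: Long pricking iron, loose, flat on the bench: square steel shank 12 x 12 mm, 120 mm long, then a flat blade 15 mm long, 18 mm wide, 6 mm thick, ending in four teeth 15 mm long (overall 150 mm). Origin: under the middle of the shank, on its lower face; x runs along the shank towards the teeth, z up (6 mm to the centre line). About 130 g. This is the one to present.
- long_iron_teeth (a point): Middle of the row of tooth points at the end of the long iron, 90 mm along +x from the middle of its shank and on its centre line. Axes as the long iron's.
- rack: Fixed wooden rack, base 270 (x) x 140 (y) x 6 mm; origin at the centre of its underside, z up. Irons lie along its x across pairs of rails (8 mm thick, tops 30 mm above the bench). Short row at x = -80 mm, rails 52 mm apart; middle row at x = +80 mm, rails 72 mm apart (centre to centre). Each row has two places: y = +40 mm (taken) and y = -40 mm (free).
- short_place (a point): Free place of the short row: midway between its two rails and dowels, at the height of the rail tops (30 mm); where the short iron's origin belongs. Axes as the rack's. The 12 mm shank lies between two round-topped brass dowels on each rail, 8 mm thick, 20 mm clear between them, tops 46 mm above the bench.
- middle_place (a point): Free place of the middle row: midway between its two rails and dowels, at the height of the rail tops (30 mm); where the middle iron's origin belongs. Axes as the rack's. The 12 mm shank lies between two round-topped brass dowels on each rail, 8 mm thick, 20 mm clear between them, tops 46 mm above the bench.
- lens: Lens of the inspection camera, a round barrel 38 mm across with an orange ring, in front of a black camera housing. Origin: centre of the front glass, 85 mm above the bench. x points out of the lens along its line of sight, 30 degrees above level; y is level, z completes. Fixed.
- camera: Base of the fixed inspection camera, 90 x 80 mm plate with two uprights holding the black housing (52 mm wide, its top about 110 mm above the bench). Origin at the centre of its underside; x is the level direction in which the lens faces; the lens glass is 35 mm along x from it.
- racked_short: A short iron already in the rack's short row (as short_iron): leave it there. Origin and axes as the short iron's.
- racked_middle: A middle iron already in the rack's middle row (as middle_iron): leave it there. Origin and axes as the middle iron's.
- glue_bottle: White plastic bottle with a red cap, 56 mm across, 120 mm high, upright; origin at the centre of its underside. Leave it alone.
- mallet: Mallet lying on the bench: white head 48 mm thick and 75 mm long, dark wooden handle 24 mm thick and 160 mm long. Origin on the bench under the handle, 60 mm from its free end; its x points along the handle to the head. Leave it alone.
Mind the look-alikes: they are no part of the job. Leave any orange or purple look-alike of the middle_iron alone. Leave any red look-alike of the long_iron alone.

How it is judged (in metres and radians):
On the way, in this order (a step that is already met when the one before it is completed fails the run):
1. the short and the middle iron lie let go in the free places of their rows (horizontal distance between short_iron and short_place below 0.012 m and z of short_iron in the frame of rack between 0.024 and 0.046 m and angle between short_iron's own x axis and vertical between 1.49 and 1.65 rad and angle between the x axis of each of short_iron, middle_iron and the x axis of rack, either way round below 0.15 rad and linear speed of each of short_iron, middle_iron below 0.02 m/s and contact force between the fingers and short_iron below 0.05 N and horizontal distance between middle_iron and middle_place below 0.012 m and z of middle_iron in the frame of rack between 0.024 and 0.046 m and angle between middle_iron's own x axis and vertical between 1.49 and 1.65 rad and contact force between the fingers and middle_iron below 0.05 N), for 0.2 s.
2. the long iron is held in the air before the lens (x of long_iron_teeth in the frame of lens between 0.045 and 0.075 m and y of long_iron_teeth in the frame of lens between -0.012 and 0.012 m and z of long_iron_teeth in the frame of lens between -0.012 and 0.012 m and x of long_iron in the frame of lens above 0.11 m and angle between the x axis of long_iron and the x axis of lens, either way round below 0.17 rad and contact force between the fingers and long_iron above 1 N and height (world z) of long_iron above 0.08 m and contact force between long_iron and camera below 0.1 N and contact force between long_iron and rack below 0.1 N and linear speed of long_iron below 0.03 m/s and angular speed of long_iron below 0.3 rad/s), for 0.3 s.
At the end, for the whole second after the job is handed in: Short and middle iron lie released in their rows' free places (within 12 mm, level to 4, aligned to 8 degrees); long iron held still in the air, teeth 60 +-15 mm before the lens, within 12 mm of its axis and 10 degrees of its direction; bystanders within 20 mm of their starts (all of step 1 and all of step 2 and distance of each of racked_short, racked_middle, glue_bottle, mallet from where it was at the start of the episode below 0.02 m); the arm keeps its last pose, push and grip.
It fails at once if a racked iron, the glue bottle or the mallet is moved by more than 20 mm (distance of any of racked_short, racked_middle, glue_bottle, mallet from where it was at the start of the episode above 0.02 m).
It fails at once if the short or the middle iron is dropped or thrown (faster than 0.8 m/s out of the grip) ((linear speed of short_iron above 0.8 m/s and contact force between the fingers and short_iron below 0.01 N) or (linear speed of middle_iron above 0.8 m/s and contact force between the fingers and middle_iron below 0.01 N)).
It also fails if it takes over 72 s, if anything falls off the work surface, if the arm or the gripper's body presses on something with over 40 N, if the wrist force passes 120 N, or if a joint passes its speed limit or range.

### The arm

A 6-joint arm with a two-finger parallel gripper is mounted at the origin on the work surface. World frame = base frame: x ahead of the robot, y to its left, z up, the work surface at z = 0. Lengths are in mm, angles in rad, forces in N, time in s.
With the tool pointing down it reaches from about 350 to 875 mm from the base axis. Payload 4.2 kg.
Tool frame: the origin (TCP) lies midway between the tips of the shut fingers; the grasp point (between the pads) lies 19 mm behind it (arm.grip_point_offset is the distance from the TCP to the grasp point, in mm); z points along the fingers, x is the direction in which the jaws open and shut, and the axes are right-handed (so a half turn about z gives the same grasp; the last joint's range is limited). The gripper opens to 85 mm and grips with 20 to 120 N. Pads are 22 mm wide; open, the fingers measure 114 mm over their backs; the gripper's body (76 mm by 85 mm) begins 54 mm behind the grasp point. The pads swing forward as they close: fully open they stand 13 mm farther back than shut.
Start: joints at [1.36, 0.385, 0.008, 0, -1.194, -0.259], TCP at [282.909, 557.281, 231.312] pointing down, gripper open.
Joint ranges: [-3.14, 3.14], [-1.21, 2.06], [-1.07, 1.41], [-3.16, 2.05], [-2.99, -0.16], [-3.1, 3.1]. Speed limits (rad/s): [2.79, 2.79, 3.14, 3.14, 3.14, 3.14].

### API

Orientations are given as a unit quaternion [x, y, z, w].
In Python, from bench import arm gives the robot as it stands.
- The arm moves only by the tool move_arm, never from a script. Its argument "targets" is a list of rows, each a list of 7 numbers: the shift along the tool's x, y, z in cm, then the turn, a rotation vector about the tool's x, y, z in degrees, then the closure in counts, from 0 (fully open) to 255 (shut). In form: [[x, y, z, wx, wy, wz, grip], ...]. A call has 1 to 20 rows; each row is the pose to reach, as a shift and turn from the pose commanded when the call began, along the tool's axes at that moment; what a row does not reach only later rows make up. A row lasts 1/8 s, in which the tool goes at most 62.5 mm and 10.7 degrees, less where a joint would pass 70% of its speed; a pose out of reach is approached as far as the arm can. A call with a gripper value outside its range is refused whole. The fingers move at their own pace and stop on an object; the grip force is fixed at half the most. Time passes only in rows, so rows that repeat a pose let the fingers close. It gives the time, the measured TCP pose, the force and the opening at its end, in the units of the state.
- arm.read_state(): the state, without advancing time (a new reading comes with each control period).
- arm.get_image(name): name is "scene" or "side" or "wrist"; returns (picture, depth): 420x560x3 uint8, blue, green, red; 420x560 float32, mm along the optical axis (not along the pixel's ray), 0 where there is no reading.
- arm.camera_params(name): a dict with "mtx" (3x3 intrinsics, pixels), "world_to_cam" (4x4, takes a point from world to camera coordinates); the wrist camera has in their place "mount" (4x4, takes a point from camera to tool coordinates, whose origin is the TCP and whose axes are the tool frame's). Camera axes: x right, y down, z forward; pixel columns grow to the right and rows downward; lengths in mm; the calibration is good to about 2 mm. A picture is of the moment at which its call begins: read the wrist's pose just before it. camera_params takes no time and is no camera call.
- arm.job_done(): hands the job in, once; it reports no verdict.
Trained networks look in the newest picture that a camera, given by its name, has taken for a name from the list of things; names that differ only in an ending like _2 or _b are one class to them, and where a whole thing is asked for, a point or a joint stands for the part that bears it (a point fixed in the world has none). Each returns a list of dicts, best first, with "score" (0 to 1); they miss things now and then, are a little off and sometimes report something else, mostly with a low value. They report only what shows in the picture. A call takes as long as a camera call. They do not tell look-alikes from the thing itself.
- arm.search_frame(thing, camera): "bbox" ([left, top, right, bottom] in pixels, round what is visible of it).
- arm.tip_of(thing, camera): "uv" ([column, row] in pixels: a listed point, or the origin of a listed thing).
The state is a dict: "clock": time; "joints": joint angles; "joint_vel": joint speeds; "joint_efforts": joint torques, N m; "position": TCP position; "ee_rot": TCP orientation; "contact_force": force on the tool from outside, world axes, zero at the start; "wrist_torque": the same for the moment, N m; "gripper_width": finger opening in mm.
Only numpy, scipy, OpenCV 4.12 (cv2) and the standard library are available. Lean on these libraries where they do the work, as an engineer would, in place of code of your own. Each camera call takes 0.05 s, during which the arm holds its last target.

## Working session

There is one attempt and no reset: what is moved stays moved. The work goes in short steps, Python scripts to look and compute and a tool call to move; the robot and the scene stay as the last step left them, time stands still between calls to the robot, and variables do not carry over. Pictures are saved under pics/ and viewed, and the job is handed in when it is done.

Besides the shell and the picture viewer there is one more tool, called after "Emit:" as a command line: name --pt "numbers of a row" for each row, then --argument value for the rest. move_arm: Moves the arm, as the interface text tells. Its arguments: {"type":"object","properties":{"targets":{"type":"array","items":{"type":"array","items":{"type":"number"}}}},"required":["targets"]}

```bash
mkdir -p pics; ls; python3 - <<'E'
from bench import arm
import cv2
print(arm.read_state())
for n in ("scene","side","wrist"):
    im,d=arm.get_image(n); cv2.imwrite(f"pics/{n}0.png",im)
    p=arm.camera_params(n)
    print(n,{k:v for k,v in p.items()})
E
```

```text
pics
{'clock': 0.0, 'joints': array([ 1.35961958e+00,  3.85532594e-01,  6.58471453e-03, -5.32626328e-04,
       -1.19399182e+00, -2.58578951e-01]), 'joint_vel': array([ 3.55154559e-04,  6.52133957e-04, -6.08008797e-05,  1.66608345e-04,
        3.09170913e-04, -1.12040071e-03]), 'joint_efforts': array([ 4.35254906e-04, -3.92288375e+01,  1.88405818e+01,  4.18623000e+00,
       -4.61090327e-03,  1.45149535e-06]), 'position': array([282.63474403, 556.76302132, 230.21497311]), 'ee_rot': array([-5.23046683e-01,  8.52303325e-01, -6.04714210e-04, -9.18750980e-04]), 'contact_force': array([ 0.52121188, -0.37265105,  0.33446389]), 'wrist_torque': array([-0.06562204,  0.00297949, -0.01709796]), 'gripper_width': 85.6214535249488}
scene {'mtx': array([[426.9542236 ,   0.        , 282.9649306 ],
       [  0.        , 426.9542236 , 207.79825913],
       [  0.        ,   0.        ,   1.        ]]), 'world_to_cam': array([[ 6.67930670e-01,  7.44156816e-01,  9.96258461e-03,
        -3.46660755e+02],
       [ 4.87676596e-01, -4.27532041e-01, -7.61175336e-01,
        -2.06914581e+02],
       [-5.621744
[... 500 characters left out ...]
63e+02],
       [ 8.80644967e-02, -6.57703433e-01, -7.48111515e-01,
         1.13618377e+03],
       [ 0.00000000e+00,  0.00000000e+00,  0.00000000e+00,
         1.00000000e+00]])}
wrist {'mtx': array([[343.88628041,   0.        , 276.20836543],
       [  0.        , 343.88628041, 213.14639068],
       [  0.        ,   0.        ,   1.        ]]), 'mount': array([[ 9.99999749e-01,  6.85984349e-04,  1.76137225e-04,
        -3.57758508e-01],
       [-7.06046152e-04,  9.46041356e-01,  3.24045143e-01,
        -8.33382190e+01],
       [ 5.56567975e-05, -3.24045187e-01,  9.46041603e-01,
        -1.42555886e+02],
       [ 0.00000000e+00,  0.00000000e+00,  0.00000000e+00,
         1.00000000e+00]])}
```

View pics/scene0.png

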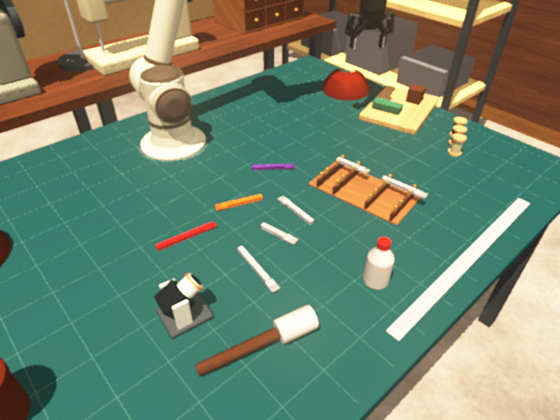

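View pics/side0.png

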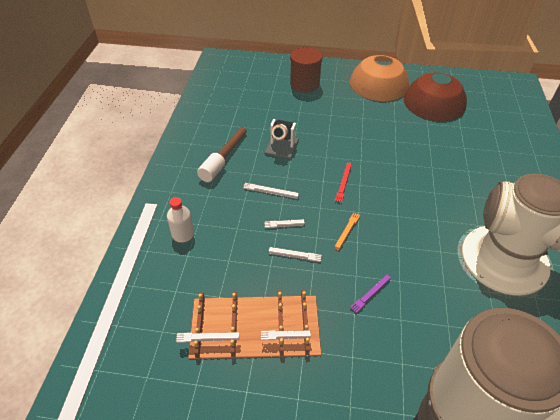

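View pics/wrist0.png

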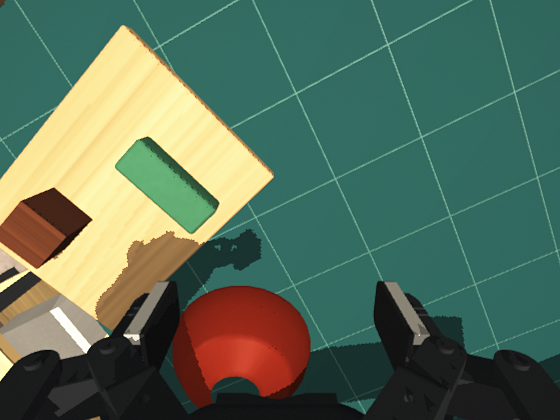

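```bash
cat > h.py <<'E'
from bench import arm
import numpy as np, cv2
from scipy.spatial.transform import Rotation as R
np.set_printoptions(precision=2,suppress=True)
def T_tool(s):
    T=np.eye(4);T[:3,:3]=R.from_quat(s["ee_rot"]).as_matrix();T[:3,3]=s["position"];return T
def cam2world(n,s=None):
    p=arm.camera_params(n)
    if n=="wrist": return p["mtx"],T_tool(s)@p["mount"]
    return p["mtx"],np.linalg.inv(p["world_to_cam"])
def cloud(n,d,s=None):
    K,M=cam2world(n,s)
    v,u=np.indices(d.shape)
    P=np.stack([(u-K[0,2])/K[0,0]*d,(v-K[1,2])/K[1,1]*d,d],-1)
    return P@M[:3,:3].T+M[:3,3]
def ray(n,uv,z,s=None):
    K,M=cam2world(n,s)
    r=M[:3,:3]@np.linalg.inv(K)@np.array([uv[0],uv[1],1.])
    return M[:3,3]+r*(z-M[2,3])/r[2]
def proj(n,P,s=None):
    K,M=cam2world(n,s)
    q=np.linalg.inv(M)@np.append(P,1); q=K@q[:3]; return q[:2]/q[2]
E
python3 - <<'E'
from h import *
for n in ("side","scene"):
    im,d=arm.get_image(n)
    cl=cloud(n,d); np.savez(f"pics/{n}.npz",im=im,d=d,cl=cl)
    for t in ("short_iron","middle_iron","long_iron","rack","lens","camera","glue_bottle","mallet","short_place","middle_place","long_iron_teeth"):
        r=arm.tip_of(t,n)[:5]
        zz={"lens":85,"short_place":30,"middle_place":30,"long_iron_teeth":6}.get(t,0)
        print(n,t,[(x["uv"],round(x["score"],2),ray(n,x["uv"],zz)[:2]) for x in r])
    for t in ("short_iron","middle_iron","long_iron"):
        print(n,t,[(np.round(x["bbox"]),round(x["score"],2)) for x in arm.search_frame(t,n)[:7]])
E
```

```text
side short_iron [([290.8, 222.7], 0.82, array([519.5 , -39.23]))]
side middle_iron [([284.6, 256.0], 0.77, array([521.15,  66.65])), ([375.9, 291.4], 0.73, array([303.92, 135.14])), ([342.8, 235.9], 0.54, array([386.44, -15.12]))]
side long_iron [([274.2, 193.9], 0.91, array([ 576.15, -133.32])), ([345.4, 179.2], 0.73, array([ 389.92, -217.27]))]
side rack []
side lens [([279.4, 129.1], 0.74, array([ 586.27, -301.58]))]
side camera [([277.6, 149.0], 0.68, array([ 593.21, -315.23]))]
side glue_bottle [([183.3, 234.5], 0.63, array([778.74,  37.2 ]))]
side mallet [([234.1, 150.2], 0.71, array([ 718.32, -291.48])), ([214.8, 300.9], 0.34, array([658.04, 210.9 ]))]
side short_place [([231.8, 143.8], 0.16, array([ 721.47, -284.14]))]
side middle_place [([215.4, 299.3], 0.6, array([650.62, 224.09])), ([293.5, 338.5], 0.4, array([473.16, 290.94]))]
side long_iron_teeth [([245.6, 187.2], 0.81, array([ 655.26, -141.25])), ([339.3, 204.0], 0.59, array([ 401.5, -116. ]))]
side short_iron [(array([266., 220., 307., 228.]), 0.82)]
side middle_iron [(array([266., 246., 324., 258.]), 0.57), (array([3
[... 848 characters left out ...]
1.9], 0.86, array([ 726.9 , -314.37]))]
scene short_place [([330.1, 179.8], 0.86, array([489.15, 198.28]))]
scene middle_place [([383.5, 201.7], 0.65, array([643.31, 232.83])), ([194.3, 279.3], 0.62, array([ 541.18, -268.59])), ([346.5, 164.3], 0.25, array([469.15, 287.44]))]
scene long_iron_teeth [([273.5, 294.2], 0.8, array([ 665.36, -158.02])), ([220.4, 227.1], 0.64, array([ 424.38, -121.24]))]
scene short_iron [(array([263., 223., 296., 244.]), 0.57)]
scene middle_iron [(array([214., 193., 264., 210.]), 0.85), (array([278., 192., 316., 223.]), 0.57), (array([254., 165., 291., 170.]), 0.56)]
scene long_iron [(array([239., 248., 280., 293.]), 0.84), (array([157., 223., 215., 251.]), 0.68)]
```

```bash
python3 - <<'E'
from h import *
reg={"side":{"short":(258,214,312,234),"middle":(260,240,328,268),"long":(238,178,304,202),"rshort":(255,325,316,345),"rmid":(172,327,246,348)},
"scene":{"short":(256,218,304,250),"middle":(272,190,320,228),"long":(232,240,286,298),"rshort":(330,150,374,178),"rmid":(376,170,432,202)}}
for n in reg:
    z=np.load(f"pics/{n}.npz"); im,cl=z["im"],z["cl"]; hsv=cv2.cvtColor(im,cv2.COLOR_BGR2HSV)
    for k,(a,b,c,e) in reg[n].items():
        m=np.zeros(im.shape[:2],bool); m[b:e,a:c]=1
        m&=(hsv[...,1]<70)&(hsv[...,2]>130)&(z["d"]>0)
        P=cl[m]; 
        zc=np.median(P[:,2]); P=P[abs(P[:,2]-zc)<15]
        (cx,cy),(w,h),ang=cv2.minAreaRect(P[:,:2].astype(np.float32))
        c0=P[:,:2].mean(0); u=np.linalg.svd(P[:,:2]-c0)[2][0]; t=(P[:,:2]-c0)@u; s=(P[:,:2]-c0)@[-u[1],u[0]]
        wd=[round(float(np.ptp(s[(t>q-8)&(t<q+8)])),1) for q in (t.min()+8,t.max()-8)]
        print(n,k,m.sum(),"z",zc,"center",np.array([cx,cy]),"size",round(w,1),round(h,1),"dir",u,"deg",np.degrees(np.arctan2(u[1],u[0])),"ends",c0+u*t.min(),c0+u*t.max(),"wid",wd)
    s=5
for n,(a,b,c,e) in {"side":(235,110,330,270),"scene":(150,185,320,335)}.items():
    im=np.load(f"pics/{n}.npz")["im"]; cv2.imwrite(f"pics/{n}_c.png",cv2.resize(im[b:e,a:c],None,fx=3.6,fy=3.6,interpolation=cv2.INTER_CUBIC))
E
```

```text
side short 248 z 10.5051405828861 center [538.89 -38.94] size 101.5 53.9 dir [-0.98 -0.22] deg -167.17006554139576 ends [584.9  -17.71] [485.19 -40.42] wid [38.2, 26.4]
side middle 403 z 10.030000880519083 center [504.75  56.09] size 139.2 81.9 dir [-1.   -0.04] deg -177.78275056794672 ends [568.82  66.67] [434.5   61.47] wid [53.6, 70.3]
side long 343 z 9.97755300326321 center [ 588.04 -141.83] size 151.2 83.2 dir [-0.99  0.13] deg 172.48907196785578 ends [ 665.65 -148.33] [ 512.99 -128.2 ] wid [48.4, 23.3]
side rshort 366 z 40.89966593029311 center [490.76 286.68] size 99.0 21.6 dir [-0.99 -0.16] deg -171.07805514764826 ends [538.81 297.14] [441.1 281.8] wid [21.7, 12.2]
side rmid 467 z 41.22643704309985 center [644.92 317.1 ] size 124.5 19.0 dir [-0.99 -0.15] deg -171.15151363911298 ends [706.51 325.95] [583.57 306.81] wid [18.9, 12.0]
scene short 331 z 8.889379715506038 center [537.76 -12.61] size 110.0 96.4 dir [0.97 0.26] deg 14.823155197995682 ends [476.92 -43.31] [582.93 -15.25] wid [27.5, 31.4]
scene middle 337 z 9.368370517466929 center [501.64  55.37] size 102.3 139.9 dir [ 1.   -0.08] deg -4.83485297798101 ends [422.7   66.74] [561.28  55.02] wid [29.5, 23.7]
scene long 518 z 10.158812334209188 center [ 573.82 -123.73] size 109.1 163.6 dir [ 0.99 -0.13] deg -7.560129930805855 ends [ 499.87 -126.48] [ 660.81 -147.84] wid [20.2, 24.9]
scene rshort 207 z 39.57451894691269 center [488.54 288.28] size 101.2 23.7 dir [0.98 0.2 ] deg 11.259102710336597 ends [438.99 275.8 ] [538.39 295.59] wid [23.1, 22.2]
scene rmid 295 z 40.21980753535797 center [643.71 315.23] size 124.0 23.6 dir [0.98 0.18] deg 10.232994999207994 ends [582.87 301.17] [704.88 323.2 ] wid [13.3, 23.6]
```

View pics/side_c.png

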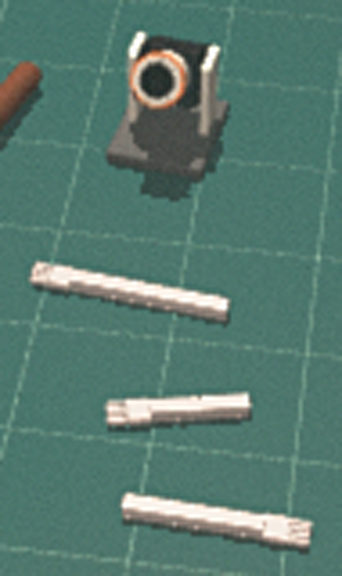

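View pics/scene_c.png

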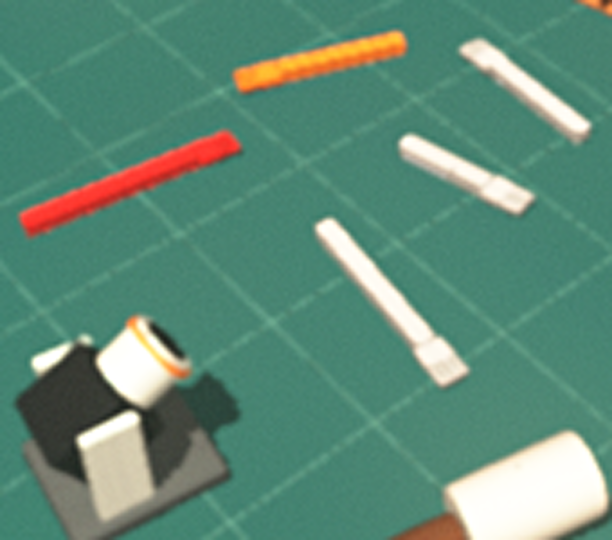

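The scene shows three steel irons in px: short (280,234), middle (296,209), long (258,268). The orange one (240,202), purple one (273,167) and red one (187,236) are look-alikes by colour. Lengths of about 100, 130 and 150 mm agree, and so do the enlarged crops. I'll go to an overview with the wrist camera next.

Emit:
move_arm --pt "26.4 -49 -10 0 0 -27 0" --pt "26.4 -49 -10 0 0 -27 0" --pt "26.4 -49 -10 0 0 -27 0" --pt "26.4 -49 -10 0 0 -27 0" --pt "26.4 -49 -10 0 0 -27 0" --pt "26.4 -49 -10 0 0 -27 0" --pt "26.4 -49 -10 0 0 -27 0" --pt "26.4 -49 -10 0 0 -27 0" --pt "26.4 -49 -10 0 0 -27 0" --pt "26.4 -49 -10 0 0 -27 0" --pt "26.4 -49 -10 0 0 -27 0" --pt "26.4 -49 -10 0 0 -27 0" --pt "26.4 -49 -10 0 0 -27 0" --pt "26.4 -49 -10 0 0 -27 0" --pt "26.4 -49 -10 0 0 -27 0"

```text
clock: 3.52
position: [600.1, 100.6, 331.4]
ee_rot: [0.708, -0.706, 0.0, -0.0]
contact_force: [-0.2, -0.4, 0.6]
gripper_width: 85.7
```

```bash
python3 - <<'E'
from h import *
s=arm.read_state(); im,d=arm.get_image("wrist"); cl=cloud("wrist",d,s); np.savez("pics/w1.npz",im=im,d=d,cl=cl)
import pickle; pickle.dump(s,open("pics/w1.pkl","wb"))
print(s["clock"],s["position"],T_tool(s)[:3,:3],s["joints"])
cv2.imwrite("pics/w1.png",im)
for t in ("short_iron","middle_iron","long_iron","rack","lens","camera","short_place","middle_place","long_iron_teeth"):
    r=arm.tip_of(t,"wrist")[:5]
    zz={"lens":85,"short_place":30,"middle_place":30,"long_iron_teeth":6}.get(t,0)
    print(t,[(x["uv"],round(x["score"],2),ray("wrist",x["uv"],zz,s)[:2]) for x in r])
E
```

```text
3.525 [600.12 100.56 331.39] [[ 0. -1.  0.]
 [-1. -0.  0.]
 [-0. -0. -1.]] [ 0.43  0.31  0.14 -0.   -1.4   1.14]
short_iron []
middle_iron [([348.6, 295.0], 0.77, array([384.43, -14.56])), ([254.5, 335.8], 0.76, array([306.07, 136.06])), ([306.2, 220.8], 0.71, array([509.58,  56.61])), ([140.5, 252.3], 0.5, array([457.98, 306.2 ]))]
long_iron [([476.6, 288.5], 0.92, array([ 396.8 , -215.34])), ([444.7, 180.0], 0.57, array([ 571.44, -136.81]))]
rack []
lens []
camera []
short_place [([199.1, 242.3], 0.71, array([487.97, 208.95]))]
middle_place [([169.2, 127.9], 0.89, array([644.54, 235.64]))]
long_iron_teeth [([467.9, 116.6], 0.79, array([ 658.04, -150.47])), ([420.3, 285.9], 0.72, array([ 404.78, -123.13]))]
```

View pics/w1.png

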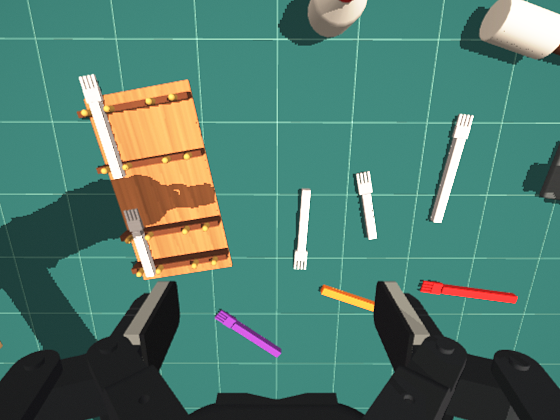

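```bash
python3 - <<'E'
from h import *
import pickle; s=pickle.load(open("pics/w1.pkl","rb"))
z=np.load("pics/w1.npz"); im,cl,d=z["im"],z["cl"],z["d"]; hsv=cv2.cvtColor(im,cv2.COLOR_BGR2HSV)
for k,(a,b,c,e,L) in {"middle":(285,180,320,278,125),"short":(348,165,388,248,100),"long":(420,105,480,232,150)}.items():
    m=np.zeros(im.shape[:2],np.uint8); m[b:e,a:c]=1
    m&=((hsv[...,1]<70)&(hsv[...,2]>140)).astype(np.uint8)
    n,lab,st,_=cv2.connectedComponentsWithStats(m); i=1+st[1:,4].argmax()
    v,u=np.nonzero(lab==i)
    P=np.array([ray("wrist",(x,y),10,s) for x,y in zip(u,v)])[:,:2]
    c0=P.mean(0); ax=np.linalg.svd(P-c0)[2][0]; ax*=np.sign(ax[0]); nn=np.array([-ax[1],ax[0]])
    t=(P-c0)@ax; q=(P-c0)@nn
    # refine axis with shank
    sel=(t<t.max()-38)&(t>t.min()+3) if k!="middle" else (t>t.min()+38)&(t<t.max()-3)
    f=np.polyfit(t[sel],q[sel],1); ax2=ax+f[0]*nn; ax2/=np.linalg.norm(ax2)
    base=c0+f[1]*nn
    sh=[t.min(),t.max()-30] if k!="middle" else [t.min()+30,t.max()]
    o=base+ax2*np.mean(sh)
    print(k,"len",np.ptp(t),"origin",o,"deg",np.degrees(np.arctan2(ax2[1],ax2[0])),"medz",np.median(cl[...,2][lab==i]),"shank wid",np.percentile(q[sel]-np.polyval(f,t[sel]),[2,98]))
m=((hsv[...,0]>20)&(hsv[...,0]<34)&(hsv[...,1]>120)&(hsv[...,2]>110)).astype(np.uint8); m[:,240:]=0; m[:80]=0;m[280:]=0
n,lab,st,ce=cv2.connectedComponentsWithStats(m)
for i in range(1,n):
    if st[i,4]>=6: print("dowel?",ce[i],st[i,4],"xy@44",ray("wrist",ce[i],44,s)[:2],"medz",np.median(cl[...,2][lab==i]))
cv2.imwrite("pics/rack_c.png",cv2.resize(im[70:290,70:245],None,fx=2.7,fy=2.7,interpolation=cv2.INTER_CUBIC))
E
```

```text
middle len 126.97170224139337 origin [513.64  61.38] deg -2.6511179889178402 medz 11.456353822564097 shank wid [-6.28  6.24]
short len 102.75459282952846 origin [520.83 -32.42] deg 12.725578428143134 medz 10.730473450195404 shank wid [-6.34  6.4 ]
long len 151.38133671912135 origin [ 571.71 -137.07] deg -6.77868946306799 medz 11.306025289075706 shank wid [-6.46  6.45]
dowel? [170.8  96.1] 20 xy@44 [682.46 225.92] medz 45.266230270731825
dowel? [147.91 100.32] 22 xy@44 [677.63 253.57] medz 45.35096060613364
dowel? [106.05 108.  ] 20 xy@44 [668.74 304.67] medz 44.59144442774203
dowel? [ 83.55 112.14] 22 xy@44 [663.91 332.44] medz 45.308454884406444
dowel? [186.05 156.  ] 19 xy@44 [611.59 213.68] medz 45.260509703313915
dowel? [164.21 159.89] 19 xy@44 [606.62 241.49] medz 45.19148435776077
dowel? [124.47 166.76] 17 xy@44 [597.76 292.58] medz 44.9562232557123
dowel? [103.33 170.53] 15 xy@44 [592.85 320.05] medz 44.67855781305974
dowel? [204.44 228.12] 16 xy@44 [514.87 196.95] medz 45.252136935009304
dowel? [184.13 231.4 ] 15 xy@44 [510.06 224.58] medz 45.18692397857467
dowel? [146.94 237.56] 18 xy@44 [500.93 275.7 ] medz 45.08461638001603
dowel? [213.43 262.36] 14 xy@44 [463.85 187.75] medz 44.93984319031489
dowel? [193.67 265.73] 15 xy@44 [458.54 215.6 ] medz 45.26702878666475
dowel? [157.57 271.14] 14 xy@44 [449.92 266.86] medz 44.54538366856505
dowel? [138.25 274.31] 16 xy@44 [444.84 294.59] medz 44.967147486985965
```

View pics/rack_c.png

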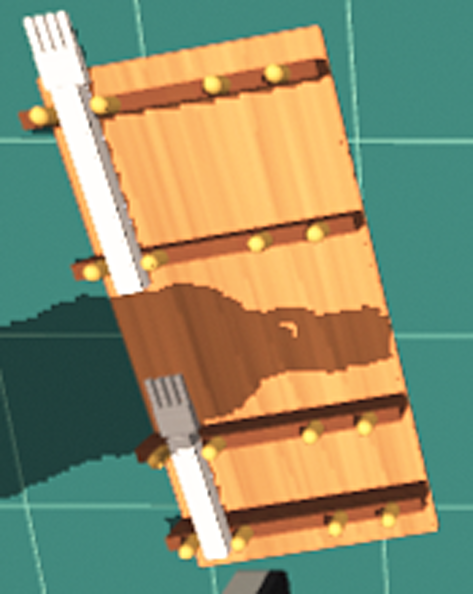

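Emit:
move_arm --pt "13.3 7.9 24 0 0 -12.7 0" --pt "13.3 7.9 24 0 0 -12.7 0" --pt "13.3 7.9 24 0 0 -12.7 0" --pt "13.3 7.9 24 0 0 -12.7 0" --pt "13.3 7.9 24 0 0 -12.7 0" --pt "13.3 7.9 24 0 0 -12.7 0" --pt "13.3 7.9 27 0 0 -12.7 0" --pt "13.3 7.9 30 0 0 -12.7 0" --pt "13.3 7.9 32 0 0 -12.7 0" --pt "13.3 7.9 32.7 0 0 -12.7 0" --pt "13.3 7.9 32.7 0 0 -12.7 0"

```text
clock: 5.4
position: [522.8, -32.5, 5.1]
ee_rot: [0.782, -0.624, 0.001, -0.001]
contact_force: [0.2, -0.7, -1.1]
gripper_width: 85.7
```

```bash
python3 - <<'E'
from h import *
s=arm.read_state(); im,d=arm.get_image("wrist")
print(s["position"],T_tool(s)[:3,:3],s["contact_force"],s["gripper_width"])
cv2.imwrite("pics/w2.png",im)
E
```

```text
[522.79 -32.48   5.14] [[ 0.22 -0.98  0.  ]
 [-0.98 -0.22  0.  ]
 [ 0.   -0.   -1.  ]] [ 0.23 -0.7  -1.12] 85.72730773805927
```

View pics/w2.png

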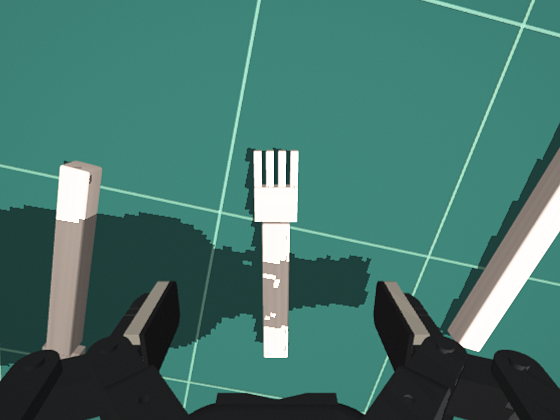

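The short iron is centred between the open pads at px (276,290) and the middle iron is clear on the left at (75,260), so I'm closing and lifting.

Emit:
move_arm --pt "0 0 0 0 0 0 255" --pt "0 0 0 0 0 0 255" --pt "0 0 0 0 0 0 255" --pt "0 0 0 0 0 0 255" --pt "0 0 0 0 0 0 255" --pt "0 0 0 0 0 0 255" --pt "0 0 0 0 0 0 255" --pt "0 0 0 0 0 0 255" --pt "0 0 -2 0 0 0 255" --pt "0 0 -6 0 0 0 255" --pt "0 0 -12 0 0 0 255" --pt "0 0 -12 0 0 0 255" --pt "0 0 -12 0 0 0 255"

```text
clock: 7.08
position: [520.7, -33.1, 123.6]
ee_rot: [0.781, -0.624, -0.001, 0.0]
contact_force: [-0.7, 0.1, -1.3]
gripper_width: 9.8
```

```bash
cat > look.py <<'E'
import sys
from h import *
n,name=sys.argv[1],sys.argv[2]
s=arm.read_state(); im,d=arm.get_image(n)
import pickle; pickle.dump(s,open(f"pics/{name}.pkl","wb")); np.savez(f"pics/{name}.npz",im=im,d=d,cl=cloud(n,d,s))
cv2.imwrite(f"pics/{name}.png",im)
print(s["clock"],s["position"],R.from_quat(s["ee_rot"]).as_matrix(),s["contact_force"],s["gripper_width"],s["joints"])
E
python3 look.py wrist w3
```

```text
7.075 [520.69 -33.06 123.61] [[ 0.22 -0.98 -0.  ]
 [-0.98 -0.22  0.  ]
 [-0.    0.   -1.  ]] [-0.65  0.12 -1.34] 9.753447318452833 [ 0.25  0.32 -0.39 -0.   -0.86  1.55]
```

View pics/w3.png

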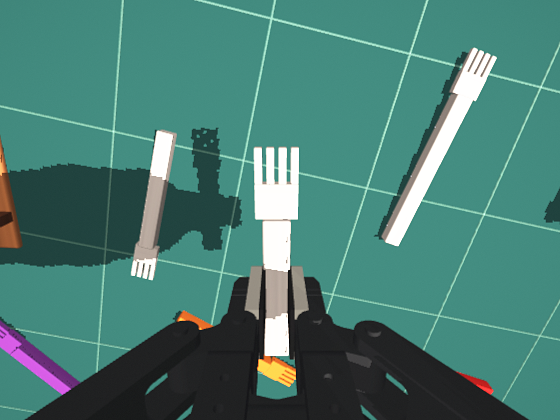

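Emit:
move_arm --pt "-5 -0.5 0 0 0 1 255" --pt "-11 -1 0 0 0 2 255" --pt "-17 -1.4 0 0 0 2.8 255" --pt "-22 -1.8 0 0 0 2.8 255" --pt "-24.1 -1.95 0 0 0 2.8 255" --pt "-24.1 -1.95 2 0 0 2.8 255" --pt "-24.1 -1.95 4 0 0 2.8 255" --pt "-24.1 -1.95 5.6 0 0 2.8 255" --pt "-24.1 -1.95 5.6 0 0 2.8 255" --pt "-24.1 -1.95 5.6 0 0 2.8 255" --pt "-24.1 -1.95 5.6 0 0 2.8 255"

```text
clock: 8.5
position: [487.6, 206.3, 68.9]
ee_rot: [0.766, -0.643, 0.0, -0.001]
contact_force: [0.5, -0.2, -1.1]
gripper_width: 9.9
```

```bash
python3 look.py wrist w4
```

```text
8.5 [487.6  206.34  68.9 ] [[ 0.17 -0.98  0.  ]
 [-0.98 -0.17  0.  ]
 [-0.   -0.   -1.  ]] [ 0.46 -0.17 -1.12] 9.891885323757634 [ 0.71  0.4  -0.43  0.   -0.73  1.04]
```

View pics/w4.png

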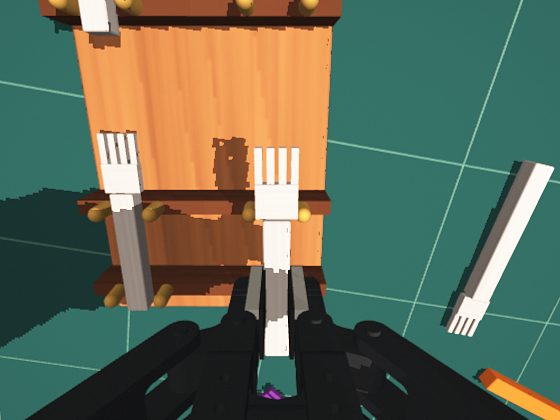

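The iron at px (276,230) is centred between the front dowels (250,213) and (304,213), so I'm lowering and releasing.

Emit:
move_arm --pt "0 0 1 0 0 0 255" --pt "0 0 2 0 0 0 255" --pt "0 0 2.8 0 0 0 255" --pt "0 0 3.3 0 0 0 255" --pt "0 0 3.5 0 0 0 255" --pt "0 0 3.5 0 0 0 255" --pt "0 0 3.5 0 0 0 255" --pt "0 0 3.5 0 0 0 200" --pt "0 0 3.5 0 0 0 130" --pt "0 0 3.5 0 0 0 130" --pt "0 0 3.5 0 0 0 130" --pt "0 0 3.5 0 0 0 130" --pt "0 0 1 0 0 0 130" --pt "0 0 -3 0 0 0 130" --pt "0 0 -8 0 0 0 130" --pt "0 0 -8 0 0 0 130"

```text
clock: 10.55
position: [489.5, 207.9, 152.7]
ee_rot: [0.766, -0.643, 0.001, -0.005]
contact_force: [0.4, 0.4, -1.2]
gripper_width: 41.6
```

```bash
python3 look.py wrist w5
```

```text
10.55 [489.52 207.91 152.65] [[ 0.17 -0.98  0.01]
 [-0.98 -0.17  0.01]
 [-0.   -0.01 -1.  ]] [ 0.39  0.41 -1.17] 41.57642479823678 [ 0.71  0.3  -0.34  0.   -0.92  1.04]
```

View pics/w5.png

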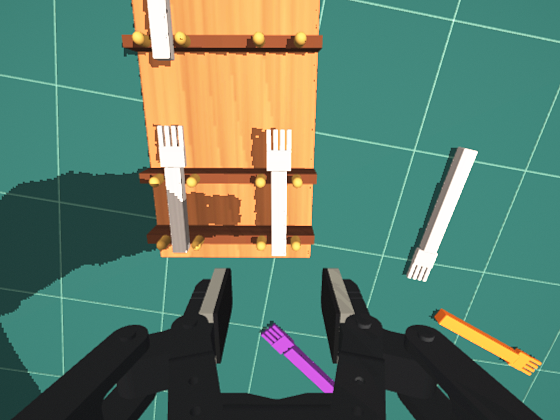

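The short iron lies in its place at px (279,190), parallel to its neighbour. Next is the middle iron.

Emit:
move_arm --pt "5 0 2 0 0 4 0" --pt "10 -0.1 5 0 0 8 0" --pt "14.7 -0.1 8 0 0 12.5 0" --pt "14.7 -0.1 9 0 0 12.5 0" --pt "14.7 -0.1 9 0 0 12.5 0" --pt "14.7 -0.1 11 0 0 12.5 0" --pt "14.7 -0.1 13 0 0 12.5 0" --pt "14.7 -0.1 14.4 0 0 12.5 0" --pt "14.7 -0.1 14.4 0 0 12.5 0" --pt "14.7 -0.1 14.4 0 0 12.5 0"

```text
clock: 11.85
position: [514.2, 62.3, 5.0]
ee_rot: [-0.692, 0.722, -0.0, 0.001]
contact_force: [0.6, 1.3, 0.8]
gripper_width: 85.5
```

```bash
python3 look.py wrist w6
```

```text
11.85 [514.24  62.27   4.96] [[-0.04 -1.    0.  ]
 [-1.    0.04  0.  ]
 [-0.   -0.   -1.  ]] [0.58 1.27 0.76] 85.45182353125884 [ 0.43  0.49 -0.51  0.   -0.56  1.09]
```

View pics/w6.png

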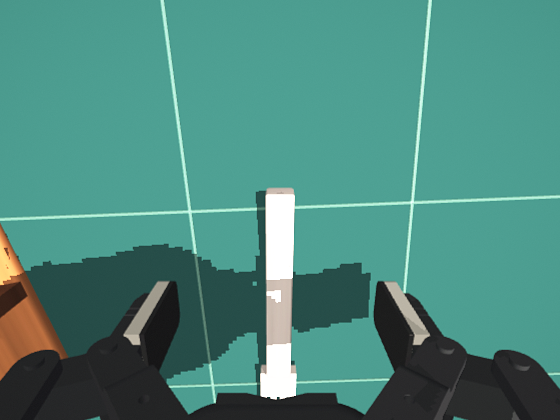

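Centred again: tail end at px (280,190), blade at (278,380). Closing, lifting and carrying it above the middle place.

Emit:
move_arm --pt "0 0 0 0 0 0 255" --pt "0 0 0 0 0 0 255" --pt "0 0 0 0 0 0 255" --pt "0 0 0 0 0 0 255" --pt "0 0 0 0 0 0 255" --pt "0 0 0 0 0 0 255" --pt "0 0 0 0 0 0 255" --pt "0 0 -3 0 0 0 255" --pt "0 0 -8 0 0 0 255" --pt "0 0 -12 0 0 0 255" --pt "-4 -3 -12 0 0 -3 255" --pt "-8 -6 -12 0 0 -6 255" --pt "-12 -9 -12 0 0 -9 255" --pt "-16 -11 -12 0 0 -12.5 255" --pt "-17.8 -12.3 -12 0 0 -12.5 255" --pt "-17.8 -12.3 -9 0 0 -12.5 255" --pt "-17.8 -12.3 -6.4 0 0 -12.5 255" --pt "-17.8 -12.3 -6.4 0 0 -12.5 255" --pt "-17.8 -12.3 -6.4 0 0 -12.5 255"

```text
clock: 14.28
position: [645.0, 234.3, 68.9]
ee_rot: [0.766, -0.643, 0.0, -0.0]
contact_force: [0.4, -0.2, -0.7]
gripper_width: 9.8
```

```bash
python3 look.py wrist w7
```

```text
14.275 [644.96 234.26  68.88] [[ 0.17 -0.98  0.  ]
 [-0.98 -0.17  0.  ]
 [ 0.   -0.   -1.  ]] [ 0.38 -0.19 -0.68] 9.830089847507612 [ 0.58  0.62 -0.02  0.   -0.93  1.16]
```

View pics/w7.png

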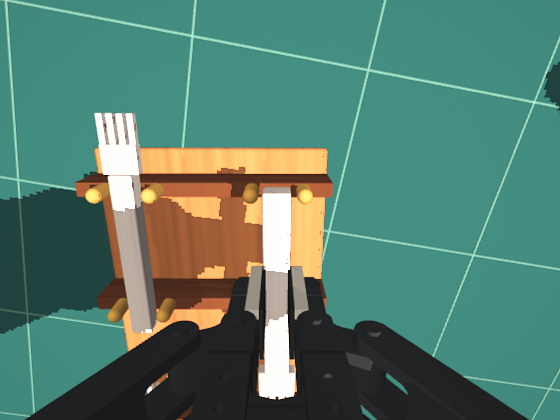

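```bash
python3 - <<'E'
from h import *
import pickle; s=pickle.load(open("pics/w7.pkl","rb"))
a=np.array([np.cos(np.radians(9.9)),np.sin(np.radians(9.9))])
P=ray("wrist",(277,188),76.5,s)[:2]; print(P,(P-[644.6,233.7])@a,"expect 47.5",(P-[644.6,233.7])@[-a[1],a[0]])
E
```

```text
[692.33 242.73] 48.574233441541985 expect 47.5 0.6844124072615506
```

The tail end is within 1 mm of where it should be, so I'm lowering and releasing.

Emit:
move_arm --pt "0 0 1 0 0 0 255" --pt "0 0 2 0 0 0 255" --pt "0 0 2.8 0 0 0 255" --pt "0 0 3.3 0 0 0 255" --pt "0 0 3.5 0 0 0 255" --pt "0 0 3.5 0 0 0 255" --pt "0 0 3.5 0 0 0 255" --pt "0 0 3.5 0 0 0 200" --pt "0 0 3.5 0 0 0 130" --pt "0 0 3.5 0 0 0 130" --pt "0 0 3.5 0 0 0 130" --pt "0 0 3.5 0 0 0 130" --pt "0 0 1 0 0 0 130" --pt "0 0 -3 0 0 0 130" --pt "0 0 -8 0 0 0 130" --pt "0 0 -8 0 0 0 130"

```text
clock: 16.32
position: [647.1, 235.4, 154.2]
ee_rot: [0.766, -0.643, 0.002, -0.005]
contact_force: [-0.2, 0.6, -0.2]
gripper_width: 41.7
```

```bash
python3 look.py wrist w8
```

```text
16.325 [647.09 235.41 154.19] [[ 0.17 -0.98  0.01]
 [-0.98 -0.17  0.  ]
 [-0.   -0.01 -1.  ]] [-0.19  0.56 -0.24] 41.69279740250385 [ 0.58  0.54  0.07  0.   -1.08  1.16]
```

View pics/w8.png

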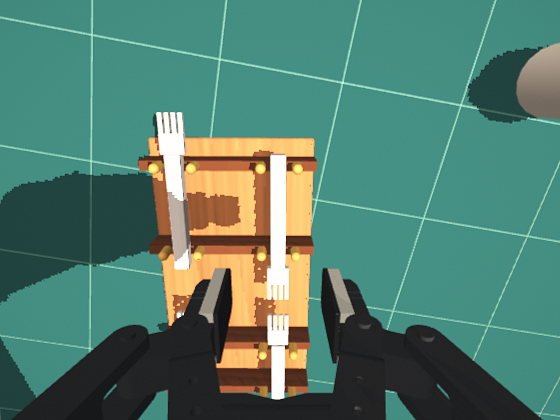

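Both irons lie in their places. Next is an overview of the long iron and the inspection camera.

Emit:
move_arm --pt "4 1.4 -8 0 0 3 0" --pt "9 3.5 -10 0 0 6 0" --pt "15 5.5 -10 0 0 9 0" --pt "21 7.5 -10 0 0 12 0" --pt "27 9.5 -10 0 0 15 0" --pt "33 11.8 -10 0 0 16.7 0" --pt "37 13.2 -10 0 0 16.7 0" --pt "38.6 13.8 -10 0 0 16.7 0" --pt "38.6 13.8 -10 0 0 16.7 0" --pt "38.6 13.8 -10 0 0 16.7 0" --pt "38.6 13.8 -10 0 0 16.7 0" --pt "38.6 13.8 -10 0 0 16.7 0"

```text
clock: 17.88
position: [575.7, -168.9, 248.3]
ee_rot: [-0.665, 0.747, 0.0, 0.0]
contact_force: [-0.4, -0.1, -0.5]
gripper_width: 85.7
```

```bash
python3 look.py wrist w9; python3 - <<'E'
from h import *
s=arm.read_state()
for t in ("lens","camera","long_iron","long_iron_teeth"):
    zz={"lens":85,"long_iron_teeth":6}.get(t,0)
    print(t,[(x["uv"],round(x["score"],2),ray("wrist",x["uv"],zz,s)[:2]) for x in arm.tip_of(t,"wrist")])
E
```

```text
17.875 [ 575.66 -168.91  248.26] [[-0.12 -0.99 -0.  ]
 [-0.99  0.12  0.  ]
 [-0.    0.   -1.  ]] [-0.35 -0.08 -0.52] 85.7035657561927 [-0.02  0.33 -0.03 -0.   -1.21  1.47]
lens [([410.2, 164.3], 0.9, array([ 586.66, -290.94]))]
camera [([413.7, 146.2], 0.77, array([ 586.94, -325.95]))]
long_iron [([325.4, 301.8], 0.76, array([ 395.42, -213.15])), ([246.0, 178.9], 0.73, array([ 571.37, -132.9 ]))]
long_iron_teeth [([253.9, 304.6], 0.8, array([ 405.94, -119.87])), ([245.4, 95.7], 0.78, array([ 661.96, -145.87]))]
```

View pics/w9.png

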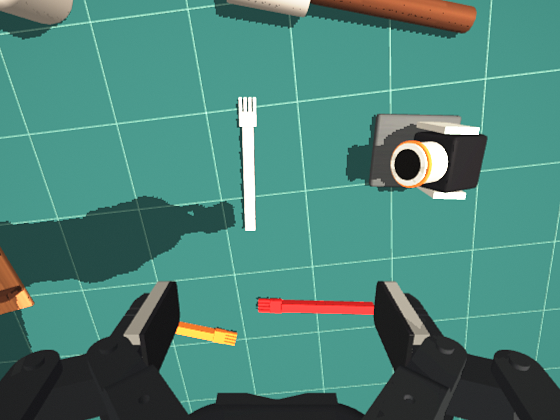

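```bash
python3 - <<'E'
from h import *
import pickle; s=pickle.load(open("pics/w9.pkl","rb"))
z=np.load("pics/w9.npz"); im,cl,d=z["im"],z["cl"],z["d"]; hsv=cv2.cvtColor(im,cv2.COLOR_BGR2HSV)
cv2.imwrite("pics/w9c.png",cv2.resize(im[105:210,340:500],None,fx=5,fy=5,interpolation=cv2.INTER_CUBIC))
box=np.zeros(d.shape,bool); box[105:210,340:500]=1
ring=box&(hsv[...,0]>5)&(hsv[...,0]<22)&(hsv[...,1]>110)&(hsv[...,2]>150)&(d>0)
P=cl[ring]; print("ring",ring.sum(),P.mean(0),P.min(0),P.max(0))
v,u=np.nonzero(ring); print(cv2.fitEllipse(np.stack([u,v],1).astype(np.float32)))
# plate: low z
H=cl[...,2]
for lo,hi in ((3,16),(16,60),(60,100),(100,125)):
    q=cl[box&(H>lo)&(H<hi)]; 
    if len(q)>30: print(lo,hi,len(q),"medz",np.median(q[:,2]),cv2.minAreaRect(q[:,:2].astype(np.float32)))
# glass: dark pixels inside ring
e=cv2.fitEllipse(np.stack([u,v],1).astype(np.float32))
m=np.zeros(d.shape,np.uint8); cv2.ellipse(m,(e[0],(e[1][0]*.7,e[1][1]*.7),e[2]),1,-1)
q=cl[m>0]; c=q.mean(0); n=np.linalg.svd(q-c)[2][2]; n*=np.sign(n[2]); print("glass plane",c,n,"elev",np.degrees(np.arcsin(n[2])),"az",np.degrees(np.arctan2(n[1],n[0])))
E
```

```text
ring 227 [ 587.29 -296.59   81.73] [ 549.48 -320.84   10.71] [ 607.19 -280.6   102.68]
((409.5128173828125, 163.73471069335938), (37.51189041137695, 46.565147399902344), 0.32775720953941345)
3 16 2580 medz 11.848616832446424 ((578.813720703125, -346.70782470703125), (139.65003967285156, 80.22322845458984), 82.33905792236328)
16 60 337 medz 50.610905649270705 ((590.3298950195312, -318.9106750488281), (38.42118453979492, 72.6954574584961), 58.00733184814453)
60 100 5136 medz 81.90430314201981 ((582.1166381835938, -322.8651123046875), (89.5733413696289, 66.11344909667969), 82.4782485961914)
100 125 120 medz 100.832817453752 ((585.3110961914062, -299.47418212890625), (6.926666736602783, 20.661609649658203), 80.12347412109375)
glass plane [ 588.57 -288.16   90.01] [ 0.08 -0.95  0.29] elev 17.14945111721961 az -85.4724336910927
```

View pics/w9c.png

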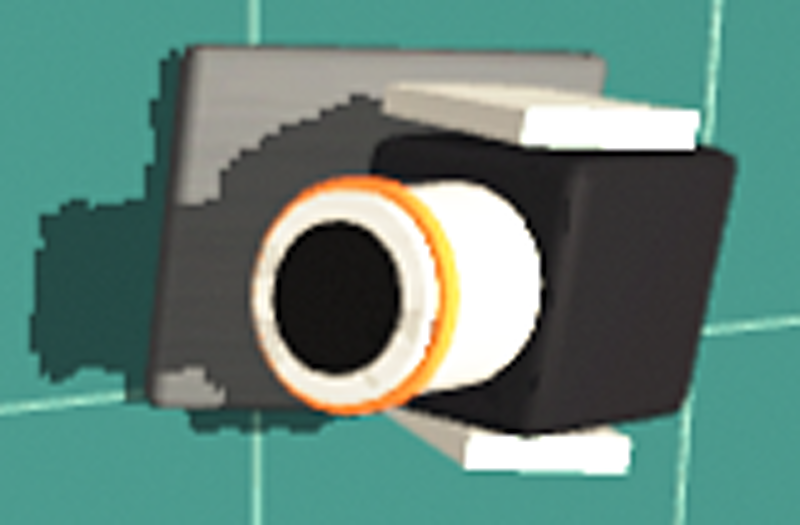

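```bash
python3 - <<'E'
from h import *
import pickle; s=pickle.load(open("pics/w9.pkl","rb"))
z=np.load("pics/w9.npz"); im,cl,d=z["im"],z["cl"],z["d"]
g=im.max(2); box=np.zeros(d.shape,bool); box[140:190,390:425]=1
m=(box&(g<45)).astype(np.uint8); n,lab,st,ce=cv2.connectedComponentsWithStats(m); i=lab[164,407]
c=ce[i]; print("glass px",c,st[i])
L=ray("wrist",c,85,s); print("lens",L)
q=cl[lab==i]; cc=q.mean(0); nn=np.linalg.svd(q-cc)[2][2]; print("dark cloud",cc,nn)
# outer white front rim: fit ring front via depth: plane from rim annulus
print("medians rim depth", [cl[v,u] for u,v in ((394,165),(407,146),(408,182),(423,165))])
for zt in (6,8,10,12):
    a=ray("wrist",(378,114.6),zt,s); b=ray("wrist",(370.3,186),zt,s); e=a-b
    print(zt,a[:2],b[:2],np.linalg.norm(e[:2]),"normal az",np.degrees(np.arctan2(e[0]*1,-e[1]*1)))
    n2=np.array([-e[1],e[0]])/np.linalg.norm(e[:2]); n2*=np.sign(n2[1]); mid=(a+b)[:2]/2; print("  az",np.degrees(np.arctan2(n2[1],n2[0])),"center base",mid-45*n2,"lens",mid-10*n2)
print("plate z",cl[130:135,385:400,2].mean(), "bench z",cl[250:255,300:320,2].mean())
for n in ("housing top",): 
    pass
E
```

```text
glass px [406.84 164.1 ] [395 150  25  30 588]
lens [ 587.31 -287.74   85.  ]
dark cloud [ 587.96 -286.63   87.79] [ 0.08 -0.95  0.29]
medians rim depth [array([ 584.98, -280.22,   72.79]), array([ 602.95, -288.82,   82.03]), array([ 571.29, -288.06,   87.35]), array([ 588.28, -296.35,   99.3 ])]
6 [ 626.58 -284.79] [ 548.09 -274.45] 79.16426656112087 normal az 82.4966841747638
  az 82.4966841747638 center base [ 581.46 -324.24] lens [ 586.03 -289.54]
8 [ 626.74 -284.24] [ 548.66 -273.95] 78.75281872540354 normal az 82.49668417476383
  az 82.49668417476383 center base [ 581.83 -323.71] lens [ 586.4  -289.01]
10 [ 626.91 -283.68] [ 549.24 -273.45] 78.34137088968633 normal az 82.49668417476383
  az 82.49668417476383 center base [ 582.2  -323.18] lens [ 586.77 -288.48]
12 [ 627.08 -283.13] [ 549.81 -272.95] 77.92992305396902 normal az 82.49668417476383
  az 82.49668417476383 center base [ 582.57 -322.65] lens [ 587.14 -287.95]
plate z 12.103045530942849 bench z 3.916806435623335
```

Lens centre is about (587, −288, 85), azimuth 82.4°. The plate edge, the depth data and the glass pixel (407,164) agree. Descending on the steel long iron at px (249,160); the red one at (315,305) is the look-alike.

Emit:
move_arm --pt "-3.1 0.8 6 0 0 0 0" --pt "-3.1 0.8 12 0 0 0 0" --pt "-3.1 0.8 17 0 0 0 0" --pt "-3.1 0.8 20 0 0 0 0" --pt "-3.1 0.8 22.5 0 0 0 0" --pt "-3.1 0.8 24 0 0 0 0" --pt "-3.1 0.8 24.4 0 0 0 0" --pt "-3.1 0.8 24.4 0 0 0 0" --pt "-3.1 0.8 24.4 0 0 0 0"

```text
clock: 19.25
position: [571.9, -138.3, 5.4]
ee_rot: [-0.665, 0.747, -0.001, 0.001]
contact_force: [0.2, -0.0, 0.3]
gripper_width: 85.3
```

```bash
python3 look.py wrist w10
```

```text
19.25 [ 571.86 -138.26    5.45] [[-0.12 -0.99  0.  ]
 [-0.99  0.12 -0.  ]
 [-0.   -0.   -1.  ]] [ 0.22 -0.04  0.25] 85.3141953022308 [ 0.04  0.57 -0.34  0.   -0.66  1.42]
```

View pics/w10.png

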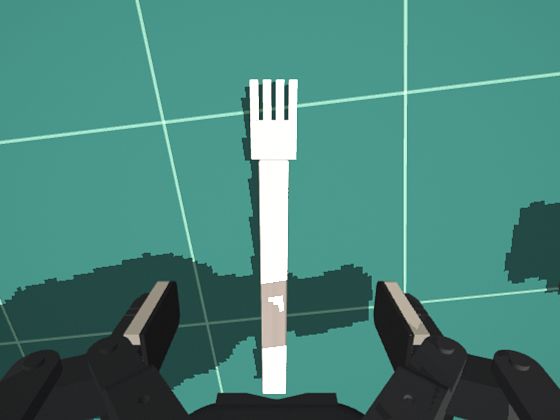

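Centred, teeth at px (273,80), tail (275,393). Closing and lifting.

Emit:
move_arm --pt "0 0 0 0 0 0 255" --pt "0 0 0 0 0 0 255" --pt "0 0 0 0 0 0 255" --pt "0 0 0 0 0 0 255" --pt "0 0 0 0 0 0 255" --pt "0 0 0 0 0 0 255" --pt "0 0 0 0 0 0 255" --pt "0 0 -2 0 0 0 255" --pt "0 0 -6 0 0 0 255" --pt "0 0 -11 0 0 0 255" --pt "0 0 -16 0 0 0 255" --pt "0 0 -20 0 0 0 255" --pt "0 0 -22 0 0 0 255" --pt "0 0 -22 0 0 0 255" --pt "0 0 -22 0 0 0 255" --pt "0 0 -22 0 0 0 255"

```text
clock: 21.3
position: [570.3, -138.1, 222.4]
ee_rot: [-0.664, 0.747, 0.001, -0.001]
contact_force: [-0.1, -0.1, -2.4]
gripper_width: 9.7
```

```bash
python3 look.py wrist w11; python3 - <<'E'
from h import *
import pickle; s=pickle.load(open("pics/w11.pkl","rb"))
L=np.array([587,-288.3,85]); az=np.radians(82.4)
h=np.array([np.cos(az),np.sin(az),0]); k=np.array([0,0,1.])
a=h*np.cos(np.pi/6)+k*.5; zt=h*.5-k*np.cos(np.pi/6); xt=np.cross(a,zt)
Rg=np.stack([xt,a,zt],1)
T=T_tool(s); M=T[:3,:3]
# iron in tool: teeth & tail pixel -> tool coords on the plane tool z=-1.7-?(top of blade)
z=np.load("pics/w11.npz"); im=z["im"]; hsv=cv2.cvtColor(im,cv2.COLOR_BGR2HSV)
p=arm.camera_params("wrist"); K,mt=p["mtx"],p["mount"]
def tool(uv,zz):
    r=mt[:3,:3]@np.linalg.inv(K)@np.array([uv[0],uv[1],1]); return mt[:3,3]+r*(zz-mt[2,3])/r[2]
m=((hsv[...,1]<70)&(hsv[...,2]>140)); 
for v in (85,100,140,170,200,240): 
    u=np.nonzero(m[v,200:350])[0]+200; print(v,u.min() if len(u) else None,u.max() if len(u) else None)
for uv,zz in (((273,80),-1.7),((273.5,159),-7.7)): print("tool",tool(uv,zz))
rv=R.from_matrix(M.T@Rg).as_rotvec(degrees=True); print("rotvec",rv)
P=L+150*a+1.7*zt
print("target",P,"shift cm",M.T@(P-s["position"])/10)
for f in (1/3,2/3): print(f,rv*f)
E
```

```text
21.3 [ 570.27 -138.15  222.4 ] [[-0.12 -0.99 -0.  ]
 [-0.99  0.12  0.  ]
 [ 0.    0.   -1.  ]] [-0.06 -0.09 -2.35] 9.700268449718786 [ 0.04  0.33 -0.1  -0.   -1.15  1.42]
85 252 328
100 252 329
140 253 299
170 261 291
200 262 290
240 262 290
tool [ -1.67 -89.03  -1.7 ]
tool [ -1.49 -59.8   -7.7 ]
rotvec [-23.23 -23.9   88.55]
target [ 604.29 -158.69  158.53] shift cm [ 1.64 -3.64  6.37]
0.3333333333333333 [-7.74 -7.97 29.52]
0.6666666666666666 [-15.49 -15.93  59.03]
```

View pics/w11.png

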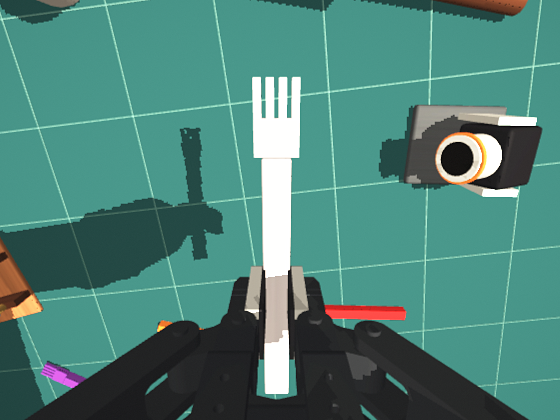

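Emit:
move_arm --pt "-1 -0.6 0 -1.9 -1.9 7.1 255" --pt "-2 -1.2 0 -4.2 -4.3 15.9 255" --pt "-3 -1.8 0.3 -6.5 -6.7 24.8 255" --pt "-4 -2.4 0.6 -8.8 -9.1 33.6 255" --pt "-5 -3 0.9 -11.1 -11.5 42.5 255" --pt "-5.3 -3.7 1.2 -13.5 -13.9 51.4 255" --pt "-5.3 -3.7 1.5 -15.8 -16.3 60.2 255" --pt "-5.3 -3.7 1.8 -18.1 -18.6 69.1 255" --pt "-5.3 -3.7 2.1 -20.4 -21 77.9 255" --pt "-5.3 -3.7 2.4 -22.5 -23.2 86 255" --pt "-5.3 -3.7 2.4 -23.2 -23.9 88.5 255" --pt "-5.3 -3.7 2.4 -23.2 -23.9 88.5 255" --pt "-5.3 -3.7 2.4 -23.2 -23.9 88.5 255" --pt "-5.3 -3.7 2.4 -23.2 -23.9 88.5 255" --pt "-5.3 -3.7 2.4 -23.2 -23.9 88.5 255"

```text
clock: 23.22
position: [614.1, -89.7, 200.4]
ee_rot: [0.063, 0.964, 0.258, 0.019]
contact_force: [-0.4, 1.0, -1.6]
gripper_width: 10.1
```

```bash
python3 look.py wrist w12; python3 look.py side s12; python3 - <<'E'
from h import *
import pickle; s=pickle.load(open("pics/s12.pkl","rb"))
L=np.array([587,-288.3,85]); az=np.radians(82.4)
h=np.array([np.cos(az),np.sin(az),0]); k=np.array([0,0,1.])
a=h*np.cos(np.pi/6)+k*.5; zt=h*.5-k*np.cos(np.pi/6); xt=np.cross(a,zt)
Rg=np.stack([xt,a,zt],1)
M=T_tool(s)[:3,:3]
P=L+150*a+1.7*zt
print("rotvec",R.from_matrix(M.T@Rg).as_rotvec(degrees=True),"shift cm",M.T@(P-s["position"])/10)
K,_=cam2world("wrist",s); print("lens px",proj("wrist",L,s),"axis pts",proj("wrist",L+60*a,s))
E
```

```text
23.225 [614.11 -89.67 200.41] [[-0.99  0.11  0.07]
 [ 0.13  0.86  0.5 ]
 [-0.    0.5  -0.87]] [-0.41  0.97 -1.57] 10.065038206621521 [-0.16  0.46  0.14 -0.54 -1.31  0.19]
23.275 [614.08 -89.71 200.36] [[-0.99  0.11  0.07]
 [ 0.13  0.86  0.5 ]
 [-0.    0.5  -0.87]] [ 0.67  0.3  -0.83] 9.272705418879589 [-0.16  0.46  0.14 -0.54 -1.31  0.19]
rotvec [-0.01  0.17  0.2 ] shift cm [ 0.09 -8.13  0.14]
lens px [ 281.44 -527.38] axis pts [ 279.63 -206.85]
```

View pics/w12.png

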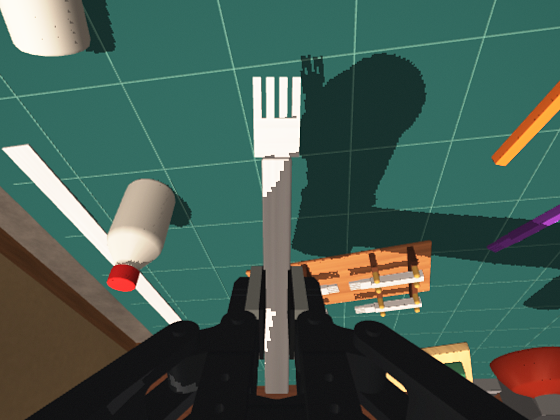

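View pics/s12.png

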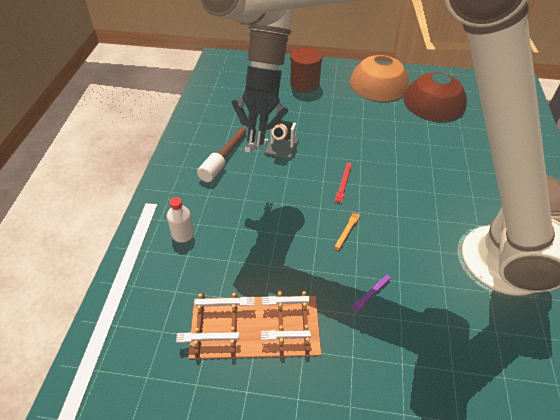

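Emit:
move_arm --pt "0 -1.5 0 0 0 0 255" --pt "0 -3 0.1 0 0 0 255" --pt "0.1 -4.5 0.1 0 0 0 255" --pt "0.1 -6 0.1 0 0 0 255" --pt "0.1 -7.2 0.1 0 0 0 255" --pt "0.1 -7.9 0.1 0 0 0 255" --pt "0.1 -8.1 0.1 0 0 0 255" --pt "0.1 -8.1 0.1 0 0 0 255" --pt "0.1 -8.1 0.1 0 0 0 255" --pt "0.1 -8.1 0.1 0 0 0 255" --pt "0.1 -8.1 0.1 0 0 0 255"

```text
clock: 24.7
position: [604.1, -158.7, 159.1]
ee_rot: [0.063, 0.964, 0.258, 0.019]
contact_force: [-0.6, -0.7, -1.0]
gripper_width: 9.7
```

```bash
for n in side scene wrist; do python3 look.py $n ${n}13; done; python3 - <<'E'
from h import *
import pickle; s=pickle.load(open("pics/wrist13.pkl","rb"))
L=np.array([587,-288.3,85]); az=np.radians(82.4)
h=np.array([np.cos(az),np.sin(az),0]); k=np.array([0,0,1.])
a=h*np.cos(np.pi/6)+k*.5; zt=h*.5-k*np.cos(np.pi/6); xt=np.cross(a,zt)
Rg=np.stack([xt,a,zt],1)
M=T_tool(s)[:3,:3]; P=L+150*a+1.7*zt
print("rotvec",R.from_matrix(M.T@Rg).as_rotvec(degrees=True),"shift cm",M.T@(P-s["position"])/10)
for n,(c,w) in {"side":((275,140),45),"scene":((210,260),60)}.items():
    im=np.load(f"pics/{n}13.npz")["im"].copy(); x0,y0=c[0]-w,c[1]-w; f=600/(2*w)
    q=cv2.resize(im[y0:y0+2*w,x0:x0+2*w],(600,600),interpolation=cv2.INTER_CUBIC)
    for pt,col in ((L,(0,0,255)),(L+60*a,(0,255,0)),(L+210*a,(255,0,0))):
        u=(proj(n,pt)-[x0,y0])*f; cv2.circle(q,tuple(int(t) for t in u),5,col,1)
    cv2.imwrite(f"pics/{n}13c.png",q)
E
```

```text
24.7 [ 604.1  -158.68  159.12] [[-0.99  0.11  0.07]
 [ 0.13  0.86  0.5 ]
 [-0.    0.5  -0.87]] [-0.63 -0.73 -1.02] 9.655408469266007 [-0.27  0.52  0.15 -0.54 -1.31  0.32]
24.75 [ 604.06 -158.69  159.08] [[-0.99  0.11  0.07]
 [ 0.13  0.86  0.5 ]
 [-0.    0.5  -0.87]] [-0.05  0.4  -1.11] 10.110202054556076 [-0.27  0.52  0.15 -0.54 -1.31  0.32]
24.8 [ 604.05 -158.75  159.06] [[-0.99  0.11  0.07]
 [ 0.13  0.86  0.5 ]
 [-0.    0.5  -0.87]] [ 0.07 -0.27 -1.51] 9.98170307018403 [-0.27  0.52  0.15 -0.54 -1.31  0.32]
rotvec [-0.01  0.18  0.17] shift cm [-0.02 -0.02  0.05]
```

View pics/side13c.png

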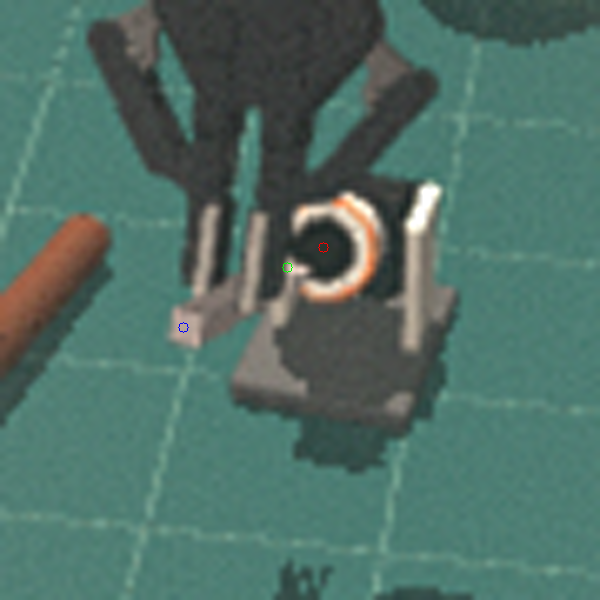

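View pics/scene13c.png

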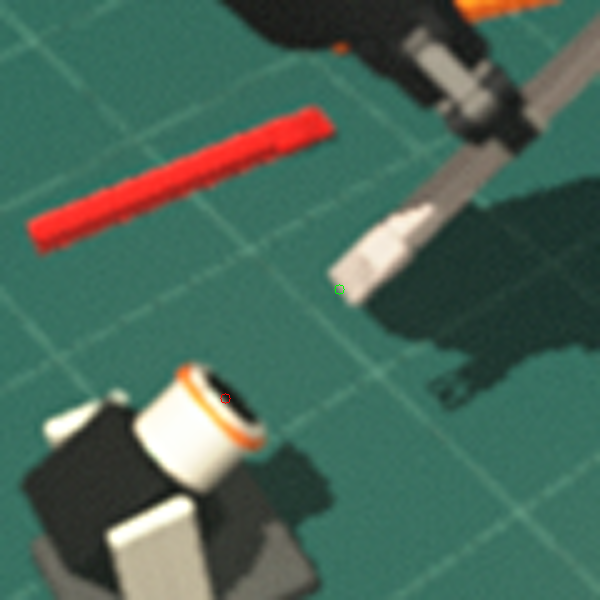

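View pics/side13.png

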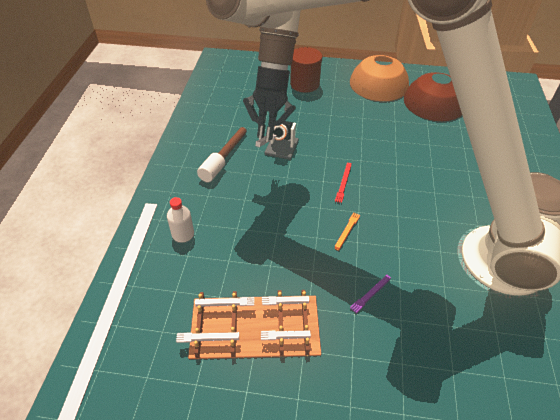

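```bash
python3 - <<'E'
from h import *
z=np.load("pics/side13.npz"); im,cl=z["im"],z["cl"]; hsv=cv2.cvtColor(im,cv2.COLOR_BGR2HSV)
for k,(a,b,c,e,sg,pl) in {"short":(258,292,312,310,15,(486.8,206.2)),"middle":(190,292,257,311,-15,(644.6,233.7))}.items():
    m=np.zeros(im.shape[:2],bool); m[b:e,a:c]=1; m&=(hsv[...,1]<70)&(hsv[...,2]>140)&(cl[...,2]>30)
    P=cl[m]; (cx,cy),wh,an=cv2.minAreaRect(P[:,:2].astype(np.float32)); c0=P[:,:2].mean(0); u=np.linalg.svd(P[:,:2]-c0)[2][0]; u*=np.sign(u[0])
    t=(P[:,:2]-c0)@u; print(k,wh,"origin",np.array([cx,cy])-sg*u,"place",pl,"deg",np.degrees(np.arctan2(u[1],u[0])),"z",np.median(P[:,2]),"slope",np.polyfit(t,P[:,2],1)[0])
c=im[270:370,165:335]; cv2.imwrite("pics/rackf.png",cv2.resize(c,None,fx=4.5,fy=4.5,interpolation=cv2.INTER_CUBIC))
s=arm.read_state(); print(s["joint_vel"],s["gripper_width"])
E
```

```text
short (98.38233947753906, 542.9049682617188) origin [457.14 482.23] place (486.8, 206.2) deg -85.5234124492003 z 40.770558041888876 slope -1.6249700790811117
middle (122.87722778320312, 20.749975204467773) origin [643.99 232.4 ] place (644.6, 233.7) deg 10.824879120076638 z 41.11363290093266 slope 0.024516927676371054
[-0.  0.  0.  0.  0. -0.] 9.494204050500432
```

View pics/rackf.png

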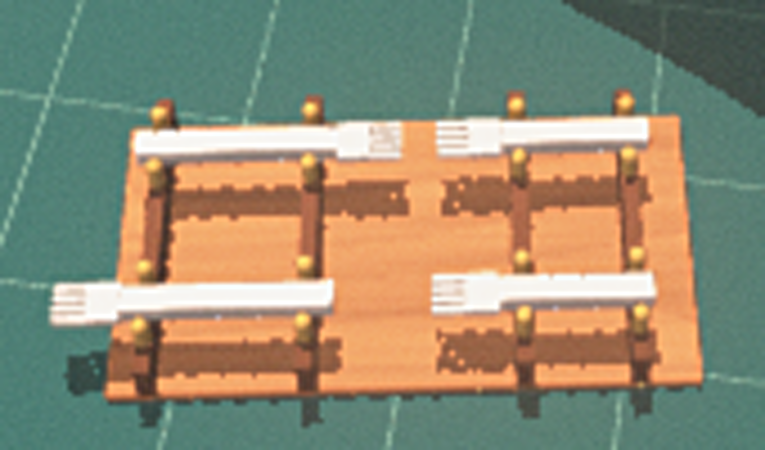

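Emit:
move_arm --pt "0 0 0 0 0 0 255" --pt "0 0 0 0 0 0 255" --pt "0 0 0 0 0 0 255" --pt "0 0 0 0 0 0 255"

```text
clock: 25.35
position: [604.0, -158.9, 158.9]
ee_rot: [0.063, 0.964, 0.258, 0.019]
contact_force: [0.7, 0.7, -1.4]
gripper_width: 10.0
```

```bash
python3 - <<'E'
from bench import arm
s=arm.read_state(); print(s["clock"],s["position"],s["gripper_width"]); print(arm.job_done())
E
```

```text
25.35 [ 604.00159214 -158.89758512  158.90929184] 10.033123165926781
the job is handed in; nothing more can be done
None
```

I laid the short and middle irons in the free places of their rows and let them go. I then picked up the long iron and handed the job in at 25 s, holding it before the lens; no verdict was reported.

**Last checks:**
- **Long iron:** the tool is within about 0.5 mm and 0.3° of the target pose worked out from the measured lens (587, −288, 85 mm, azimuth 82.4°). In the scene and side pictures the teeth and the lens centre show within about 1 to 3 mm of where they were computed to be.
- **Middle iron:** its origin is about 1.5 mm from its place and its direction within about 1° of the rack's.
- **Short iron:** its final numeric fit failed because stray pixels spoiled it. I judged it by eye only; in the pictures it lies between its dowels, parallel to its neighbour.
- **Bystanders:** the racked irons, bottle and mallet look unmoved in the pictures; I did not measure them again.

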